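Cock open the empty vase clamp

TASK

Of the two vase clamps on the bench, get the empty one ready for its next vase: with the fingertips, push its upright push plate straight back as far as it goes, without forcing it against its end stop, then let it come back by itself until its stop pin catches it at mid travel, and leave it there. Only push the plate, do not pinch it (keep off its back face), and do not touch the stop pin. Leave the other clamp with its vase, and the loose vase, cup and dish, alone.

Things in the scene. Friction and masses are not known exactly. Their poses are not given: they have to be found in the camera images.
- station: The empty vase clamp, fixed: base 350 x 110 x 14 mm (x -150 to +200). Origin on the bench, x = push direction (world +x within 0.4 rad), y left. From the robot outwards: push plate; fixed jaw x 5-25, 100 mm high; vase seat, centre x 60, 42 mm high, empty; moving jaw, face x 80 + travel, 95 mm high. Pin housing at x -12, y 42, 40 mm high. On the push plate's robot side only strips 26 mm high.
- jaw (a joint): Travel of the empty clamp's sprung slide, m: 0 at rest, grows as pushed along station +x, 0.060 at the end stop. Spring pushes back 6 N at 0, 13 N at 0.060, plus up to 3 N while a tooth passes the stop pin (0.008 to 0.035). Let go before 0.037 it returns to 0; after that, it returns to about 0.035 and the pin holds it there. It follows a withdrawing finger.
- jaw_push (a point): Centre of the robot-facing face of the empty clamp's push plate, where to push; moves with the slide, has the station's axes (push along +x). Upright aluminium plate 60 mm wide (y), 34 to 74 mm above the bench (this point at 54), 20 mm thick with its back half. Lies at station x -115 mm + travel, y 0.
- jaw_rear (a point): Centre of the back face of the same push plate (the side away from the robot). The back half of the plate is not to be touched.
- pin (a joint): Sprung stop pin of the empty clamp, a steel pin 8 mm thick lying along y with an 18 mm knob: 0 m when sprung in (at the start, and when it has caught the slide), about 0.008 while the slide's tooth holds it out. Works by itself.
- pin_knob (a point): Knob of that stop pin, at station x -12, y +64 mm, 25 mm above the bench. Not to be touched.
- full_station: The other clamp, same build and axes, which holds a vase. Origin as for the empty one.
- full_jaw (a joint): Slide travel of the other clamp in m, about 0.015 with the vase in it; must stay.
- held_vase: Copper vase standing in the other clamp, 70 mm across, 135 mm high, origin under its foot (42 mm above the bench).
- next_vase: Loose copper vase standing on the bench, 81 mm across, 155 mm high, origin under its foot.
- pot: Loose white ceramic cup, 72 mm across, 85 mm high, origin under its foot.
- dish: Loose white ceramic dish, 90 mm across, 22 mm high, origin under its foot.

How it is judged (in metres and radians):
On the way:
1. the empty clamp's slide is pushed right back (past 52 of its 60 mm) (value of joint jaw above 0.052 m), for 0.1 s.
At the end, for the whole second after the job is handed in: The empty clamp's slide rests, at rest and untouched, against its sprung-in stop pin at mid travel: 31 to 39 mm (pin within 3 mm of fully in) (value of joint jaw between 0.031 and 0.039 m and value of joint pin below 0.003 m and velocity of joint jaw between -0.01 and 0.01 m/s).
It fails at once if the push plate is pinched or touched on its back (contact force between the fingers and jaw_back above 1.5 N).
It fails at once if the stop pin is touched (contact force between the fingers and pin above 1 N).
It fails at once if the other clamp's slide is moved by more than 6 mm, or its vase by more than 15 mm (value of joint full_jaw above 0.021 m or value of joint full_jaw below 0.009 m or distance of held_vase from where it was at the start of the episode above 0.015 m).
It fails at once if the loose vase, cup or dish is lifted or moved by more than 30 mm (distance of any of next_vase, pot, dish from where it was at the start of the episode above 0.03 m).
It fails at once if the slide is forced: the fingers press on the push plate with over 60 N (contact force between the fingers and jaw above 60 N).
It also fails if it takes over 40 s, if anything falls off the work surface, if the arm or the gripper's body presses on something with over 40 N, if the wrist force passes 120 N, or if a joint passes its speed limit or range.

ROBOT

A 7-joint arm with a two-finger parallel gripper is mounted at the origin on the work surface. World frame = base frame: x ahead of the robot, y to its left, z up, the work surface at z = 0. Lengths are in mm, angles in rad, forces in N, time in s.
With the tool pointing down it reaches from about 400 to 875 mm from the base axis. Payload 6.5 kg.
Tool frame: the origin (TCP) lies midway between the tips of the shut fingers; the grasp point (between the pads) lies robot.grip_point_offset behind it (robot.grip_point_offset is the distance from the TCP to the grasp point, in mm); z points along the fingers, y is the direction in which the jaws open and shut (so a half turn about z gives the same grasp; the last joint's range is limited). The gripper opens to 85 mm and grips with 20 to 120 N. Pads are 22 mm wide; open, the fingers measure 114 mm over their backs; the gripper's body (76 mm by 85 mm) begins 54 mm behind the grasp point. The pads swing forward as they close: fully open they stand 13 mm farther back than shut.
Start: joints at [1.265, 0.536, -0.004, 1.538, 0.003, 1.067, -0.071], TCP at [154.377, -631.394, 231.29] pointing down, gripper open.
Joint ranges: [-2.7, 2.7], [-0.37, 2.16], [-1.27, 1.26], [0.24, 2.4], [-1.31, 4.45], [0.19, 1.91], [-2.76, 2.76]. Speed limits (rad/s): [2.39, 2.39, 3.14, 3.14, 3.14, 3.14, 3.14].

INTERFACE

Orientations are given as a unit quaternion [x, y, z, w].
In Python, from workcell import robot gives the robot as it stands.
- The arm moves only by the tool arm_command, never from a script. Its argument "plan" is one flat list of numbers, 7 for each row, row after row: the shift along the world's x, y, z in m, then the turn, a rotation vector about the world's x, y, z in degrees, then the finger opening in m, from 0 to 0.0854. A call has 1 to 8 rows; each row is the pose to reach, as a shift and turn from the pose measured when the call began; what a row does not reach only later rows make up. A row lasts 1/12 s, in which the tool goes at most 41.7 mm and 7.16 degrees, less where a joint would pass 70% of its speed; a pose out of reach is approached as far as the arm can. A call with a gripper value outside its range is refused whole. The fingers move at their own pace and stop on an object; "newtons" is the grip in N (left out, the last holds). Time passes only in rows, so rows that repeat a pose let the fingers close. It gives the time, the measured TCP pose, the force and the opening at its end, in the units of the state.
- robot.get_obs(): the state, without advancing time (a new reading comes with each control period).
- robot.grab_frame(name): name is "scene" or "side" or "wrist"; returns (picture, depth): 400x640x3 uint8, red, green, blue; 400x640 float32, mm along the optical axis (not along the pixel's ray), 0 where there is no reading.
- robot.camera_model(name): a dict with "fx", "fy", "cx", "cy" (pixels), "R" (3x3) and "t" (3): a world point X has camera coordinates R X + t. Camera axes: x right, y down, z forward; pixel columns grow to the right and rows downward; lengths in mm; the calibration is good to about 2 mm. A picture is of the moment at which its call begins: read the wrist's pose just before it. camera_model takes no time and is no camera call; for the wrist camera it gives the pose at the moment of the call.
- robot.job_done(): hands the job in, once; it reports no verdict.
The state is a dict: "clock": time; "joint_pos": joint angles; "joint_velocities": joint speeds; "tau": joint torques, N m; "tcp_pos": TCP position; "tool_rot": TCP orientation; "ft_force": force on the tool from outside, world axes, zero at the start; "ft_torque": the same for the moment, N m; "opening": finger opening in mm.
Only numpy, scipy, OpenCV 4.12 (cv2) and the standard library are available. Lean on these libraries where they do the work, as an engineer would, in place of code of your own. Each camera call takes 0.05 s, during which the arm holds its last target.

## Working session

There is one attempt and no reset: what is moved stays moved. The work goes in short steps, Python scripts to look and compute and a tool call to move; the robot and the scene stay as the last step left them, time stands still between calls to the robot, and variables do not carry over. Pictures are saved under pics/ and viewed, and the job is handed in when it is done.

Besides the shell and the picture viewer there is one more tool, called after ">>>" as a command line: name --argument value ..., lists and objects as JSON in quotes. arm_command: Moves the arm, as the interface text tells. Its arguments: {"type":"object","properties":{"plan":{"type":"array","items":{"type":"number"}},"newtons":{"type":"number"}},"required":["plan"]}

```bash
ls; mkdir -p pics; python3 - <<'E'
from workcell import robot
import cv2,numpy as np
print(robot.get_obs()); print(robot.grip_point_offset)
for n in("scene","side"):
    p,d=robot.grab_frame(n); m=robot.camera_model(n)
    cv2.imwrite(f"pics/{n}0.png",p[:,:,::-1]); np.savez(f"{n}0.npz",p=p,d=d,**m)
    print(n,m)
E
```

```text
pics
{'clock': 0.0, 'joint_pos': array([ 1.26480961,  0.53717514, -0.00444443,  1.53888245,  0.00257275,
        1.06730589, -0.07122997]), 'joint_velocities': array([-5.27663543e-04, -1.77626710e-03, -3.53596056e-04, -4.56029096e-05,
       -7.08913225e-04, -2.22643722e-03, -1.06061591e-03]), 'tau': array([-4.09981121e-04, -5.83422589e+01,  1.04836106e+00, -2.59105361e+01,
        1.23731681e-02,  9.53761570e-03,  3.64518451e-05]), 'tcp_pos': array([ 154.21216025, -630.78043521,  230.40358082]), 'tool_rot': array([ 9.92818987e-01,  1.19623075e-01, -1.56384897e-04, -8.68640487e-04]), 'ft_force': array([-0.30100306, -1.16165224, -0.40939399]), 'ft_torque': array([0.01613017, 0.0122983 , 0.00442139]), 'opening': 84.99133312700698}
18.700000000000003
scene {'fx': 452.7524278992194, 'fy': 452.7524278992194, 'cx': 316.62362618313153, 'cy': 194.2897292119868, 'R': array([[-0.90014001,  0.43550709, -0.00902992],
       [ 0.3472534 ,  0.70490659, -0.61848345],
       [-0.26298867, -0.55985737, -0.78574594]]), 't': array([ 527.69229501, -159.36896466, 1727.76927908])}
side {'fx': 466.58772857750984, 'fy': 466.58772857750984, 'cx': 319.4397644822058, 'cy': 202.03188196842223, 'R': array([[-0.72523873, -0.68831142, -0.01600542],
       [-0.33813448,  0.37633275, -0.8625768 ],
       [ 0.59974482, -0.62016212, -0.50567291]]), 't': array([401.04798975, 252.32882441, 910.77146373])}
```

View pics/scene0.png

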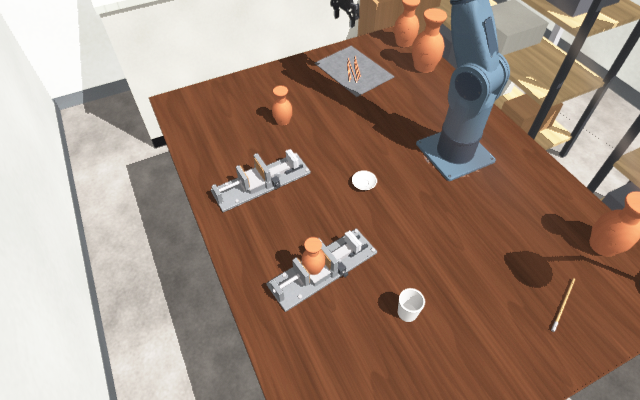

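View pics/side0.png

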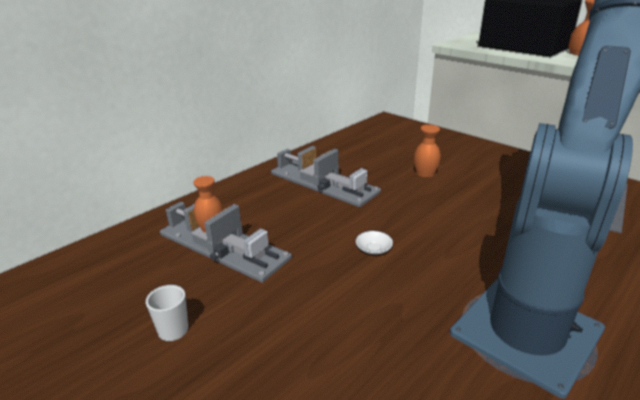

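The scene view shows the empty clamp at about (262,180), with its push plate near (292,158). The full clamp is at (322,268), the loose vase at (283,107), the dish at (364,181) and the cup at (410,305). Next I'll measure the empty clamp.

```bash
cat > h.py <<'E'
import numpy as np,cv2
def cloud(d,m):
    v,u=np.mgrid[0:d.shape[0],0:d.shape[1]]
    c=np.stack([(u-m['cx'])/m['fx']*d,(v-m['cy'])/m['fy']*d,d],-1)
    return (c-m['t'])@m['R']   # R^T(c-t)
def plane(u,v,m,z):
    r=np.array([(u-m['cx'])/m['fx'],(v-m['cy'])/m['fy'],1])@m['R']; o=-m['t']@m['R']
    return o+r*(z-o[2])/r[2]
def proj(X,m):
    c=m['R']@np.array(X)+m['t']; return m['fx']*c[0]/c[2]+m['cx'],m['fy']*c[1]/c[2]+m['cy']
E
python3 - <<'E'
from h import *
for n,(x0,y0,x1,y1) in(("scene",(200,140,320,215)),("side",(265,135,390,210))):
    f=np.load(n+"0.npz"); P=cloud(f['d'],f); p=f['p']
    cv2.imwrite(f"pics/{n}_crop.png",cv2.resize(p[y0:y1,x0:x1,::-1],None,fx=6,fy=6,interpolation=cv2.INTER_CUBIC))
    s=cv2.cvtColor(p,cv2.COLOR_RGB2HSV)[:,:,1]
    mk=np.zeros(s.shape,bool); mk[y0:y1,x0:x1]=1
    mk&=(s<70)&(f['d']>0)
    b=mk&(P[...,2]>5)&(P[...,2]<24)
    q=P[b]; print(n,b.sum(),'z med',np.median(q[:,2]))
    r=cv2.minAreaRect(q[:,:2].astype(np.float32)); print(r, cv2.boxPoints(r).round())
    for lo,hi in((28,80),(85,105)):
        b=mk&(P[...,2]>lo)&(P[...,2]<hi);q=P[b]; print(lo,hi,len(q),q.min(0).round(),q.max(0).round())
E
```

```text
scene 1233 z med 14.167172481176136
((717.669677734375, -189.4363555908203), (351.247802734375, 133.97381591796875), 4.584713935852051) [[ 537. -137.]
 [ 548. -270.]
 [ 898. -242.]
 [ 887. -109.]]
28 80 1012 [ 574. -237.   28.] [ 893. -123.   80.]
85 105 196 [ 695. -245.   85.] [ 793. -137.  105.]
side 1243 z med 13.369660338030066
((712.4152221679688, -178.2825164794922), (352.9539489746094, 129.50225830078125), 5.9073662757873535) [[ 530. -132.]
 [ 544. -261.]
 [ 895. -225.]
 [ 881.  -96.]]
28 80 1256 [ 571. -242.   28.] [ 887. -120.   80.]
85 105 244 [ 690. -235.   85.] [ 787. -136.  102.]
```

```bash
ls pics
```

```text
scene0.png
scene_crop.png
side0.png
side_crop.png
```

View pics/scene_crop.png

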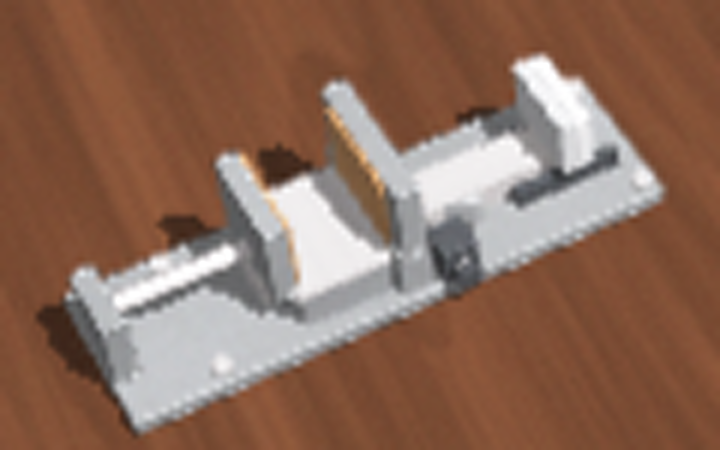

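View pics/side_crop.png

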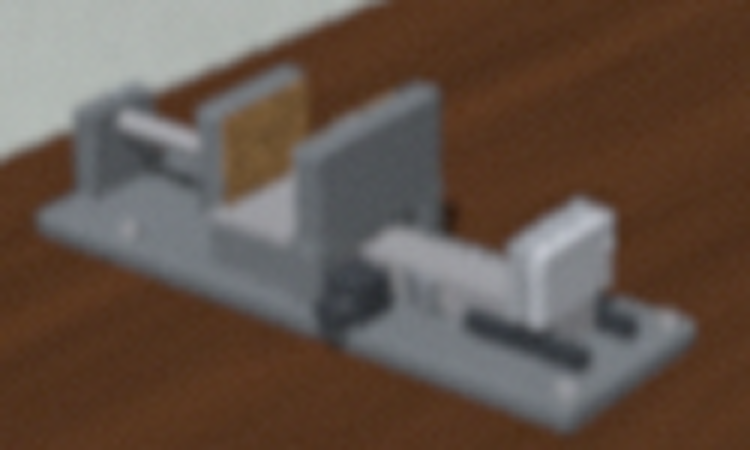

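The crops show the base corners clearly. In scene-crop pixels they are (663,190), (590,80), (138,432) and (75,295). In the side crop they are (560,420), (695,328) and (40,215), and the bright push-plate face is around (570,260). I'll cast these onto the z=14 plane and fit the plate face too.

```bash
python3 - <<'E'
from h import *
C={"scene":((200,140),[(663,190),(590,80),(138,430),(70,297)]),"side":((265,135),[(562,418),(695,328),(40,217)])}
for n,(o,L) in C.items():
    f=np.load(n+"0.npz")
    for a in L: print(n,plane(o[0]+a[0]/6-.4,o[1]+a[1]/6-.4,f,14).round(1))
    P=cloud(f['d'],f)
    # plate: region x<610,z 36..80
    b=(P[...,0]>540)&(P[...,0]<625)&(P[...,1]>-230)&(P[...,1]<-90)&(P[...,2]>40)&(P[...,2]<82)&(f['d']>0)
    q=P[b]; print(len(q),'plate med',np.median(q,0).round(1)); 
    t=q[(q[:,2]>66)]; print('top',len(t),cv2.minAreaRect(t[:,:2].astype(np.float32)))
    dd=np.linspace(0,.3,7)
    if n=="side":
        # robust front-face fit
        import itertools
        rng=np.random.default_rng(0);best=0
        for _ in range(500):
            s=q[rng.choice(len(q),2,0)]; a=np.arctan2(*(s[1]-s[0])[[0,1]])  # line in xy
            nn=np.array([s[1][1]-s[0][1],-(s[1][0]-s[0][0])]);L=np.linalg.norm(nn)
            if L<15: continue
            nn/=L; k=np.abs((q[:,:2]-s[0][:2])@nn)<2
            if k.sum()>best: best=k.sum();K=k
        vx=cv2.fitLine(q[K][:,:2].astype(np.float32),cv2.DIST_L2,0,.01,.01).ravel(); print('face',best,vx,q[K].min(0),q[K].max(0),q[K].mean(0))
    # other objects
f=np.load("scene0.npz");P=cloud(f['d'],f)
for nm,(u0,u1,v0,v1) in dict(vase=(268,298,82,130),dish=(348,382,168,194)).items():
    q=P[v0:v1,u0:u1].reshape(-1,3); q=q[(q[:,2]>6)]; print(nm,q.min(0).round(),q.max(0).round())
E
```

```text
scene [ 541.1 -147.8   14. ]
scene [ 543.1 -251.4   14. ]
scene [ 887.1 -116.3   14. ]
scene [ 892.2 -227.3   14. ]
141 plate med [ 593.3 -190.1   69.7]
top 83 ((589.4738159179688, -196.62667846679688), (24.40946388244629, 65.49747467041016), 4.065174102783203)
side [ 535.5 -140.5   14. ]
side [ 542.2 -252.    14. ]
side [ 877.9 -117.2   14. ]
237 plate med [ 577.5 -188.2   62.3]
top 102 ((585.590576171875, -195.5667724609375), (22.925622940063477, 64.67156982421875), 5.080565929412842)
face 110 [ 5.8288615e-02 -9.9829978e-01  5.7528589e+02 -1.9435095e+02] [ 572.52694748 -227.47716016   40.07211144] [ 579.13121321 -167.29711622   75.33496698] [ 575.28591321 -194.35095808   57.45921792]
vase [ 376. -698.    6.] [ 985.  850. 1264.]
dish [ 321. -100.    6.] [ 985.  850. 1264.]
```

```bash
python3 - <<'E'
from h import *
f=np.load("scene0.npz")
print('vase',plane(283,123,f,5),'dish',plane(364,183,f,10),'cup',plane(409,315,f,5))
# check: project predicted face centre/top corners
y=.077;o=np.array([576,-195.5])
for n in("scene","side"):
    f=np.load(n+"0.npz");im=np.ascontiguousarray(f['p'][:,:,::-1]);
    R=np.array([[np.cos(y),-np.sin(y)],[np.sin(y),np.cos(y)]])
    im=cv2.resize(im,None,fx=6,fy=6,interpolation=cv2.INTER_CUBIC)
    pts=[(0,-30,34),(0,30,34),(0,30,74),(0,-30,74),(-35,-55,14),(-35,55,14),(315,-55,14),(315,55,14)]
    for a,b,z in pts:
        p=proj([*(o+R@[a,b]),z],f); cv2.circle(im,(int(6*p[0]+3),int(6*p[1]+3)),3,(0,0,255),-1)
    x0,y0=((200,140) if n=="scene" else (265,135))
    cv2.imwrite(f"pics/{n}_chk.png",im[y0*6:y0*6+450,x0*6:x0*6+750])
E
```

```text
vase [ 525.61120175 -437.33413802    5.        ] dish [390.00861341 -14.77355591  10.        ] cup [516.7978279  475.74232103   5.        ]
```

View pics/scene_chk.png

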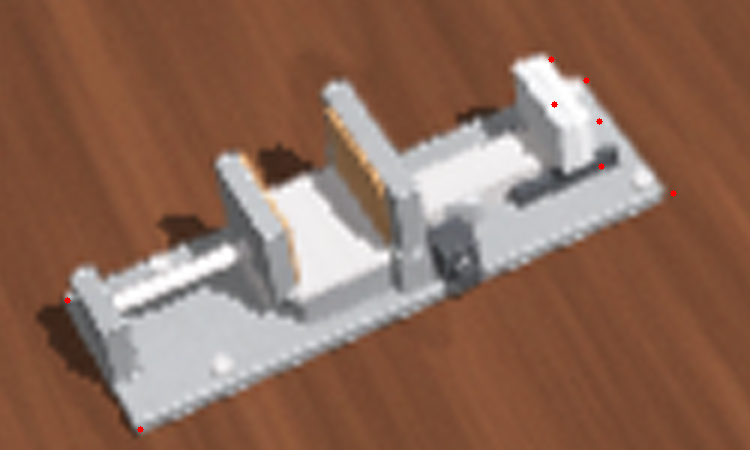

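View pics/side_chk.png

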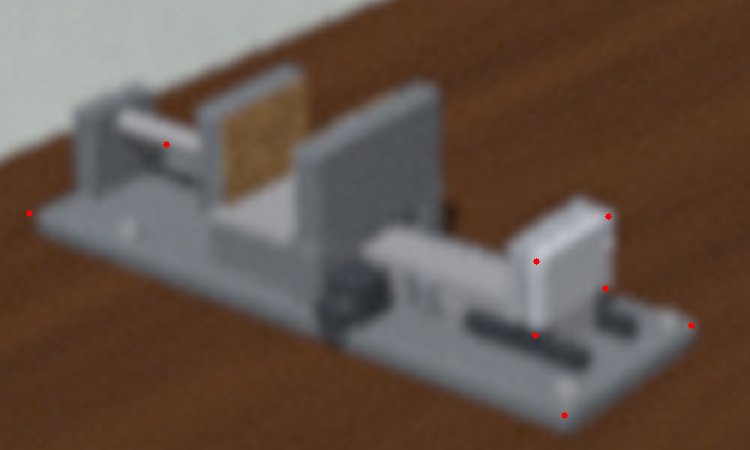

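Projected corners match to a few mm, and both views agree on the plate face: jaw_push is about (576,-195.5,54) with yaw 0.077. I'll move above the standoff with the fingers closing, turning -9.3° about z.

>>> arm_command --plan '[0.023,0.027,0,0,0,-1.5,0,0.046,0.054,0,0,0,-3,0,0.069,0.081,0,0,0,-4.5,0,0.092,0.108,0,0,0,-6,0,0.115,0.135,0,0,0,-7.5,0,0.138,0.162,0,0,0,-9.3,0,0.161,0.189,0,0,0,-9.3,0,0.184,0.216,0,0,0,-9.3,0]' --newtons 60

```text
clock: 0.77
tcp_pos: [338.9, -413.2, 230.3]
tool_rot: [0.999, 0.039, -0.0, -0.001]
ft_force: [1.6, -0.5, 0.4]
opening: 0.1
```

```bash
cat > s.py <<'E'
from workcell import robot
import numpy as np
from scipy.spatial.transform import Rotation as R
o=robot.get_obs();x=R.from_quat(o['tool_rot']).as_matrix()
print(o['clock'],o['tcp_pos'].round(1),'yaw',np.arctan2(x[1,0],x[0,0]).round(4),'z',x[:,2].round(3),'F',o['ft_force'].round(1),'op',round(o['opening'],1),'to520,-200',(np.array([520,-200])-o['tcp_pos'][:2]).round(1))
E
python3 s.py
```

```text
0.7667 [ 338.9 -413.2  230.3] yaw 0.0773 z [-0.001  0.002 -1.   ] F [ 1.6 -0.5  0.4] op 0.1 to520,-200 [181.1 213.2]
```

>>> arm_command --plan '[0.0226,0.0266,0,0,0,0,0,0.0452,0.0532,0,0,0,0,0,0.0678,0.0798,0,0,0,0,0,0.0905,0.1065,0,0,0,0,0,0.113,0.133,0,0,0,0,0,0.136,0.16,0,0,0,0,0,0.1585,0.1865,0,0,0,0,0,0.181,0.213,0,0,0,0,0]'

```text
clock: 1.43
tcp_pos: [520.5, -198.6, 230.0]
tool_rot: [0.999, 0.039, -0.001, -0.001]
ft_force: [0.9, -0.2, 0.7]
opening: 0.1
```

>>> arm_command --plan '[0,0,-0.026,0,0,0,0,0,0,-0.052,0,0,0,0,0,0,-0.078,0,0,0,0,0,0,-0.104,0,0,0,0,0,0,-0.13,0,0,0,0,0,0,-0.156,0,0,0,0,0,0,-0.182,0,0,0,0,0,0,-0.182,0,0,0,0]'

```text
clock: 2.1
tcp_pos: [516.7, -197.4, 43.4]
tool_rot: [0.999, 0.039, -0.005, -0.003]
ft_force: [-0.1, -0.1, 0.5]
opening: -0.2
```

```bash
python3 s.py; python3 - <<'E'
from workcell import robot
import cv2,numpy as np
for n in("scene","side"):
    p,d=robot.grab_frame(n); m=robot.camera_model(n); np.savez(f"{n}1.npz",p=p,d=d,**m)
    x0,y0=((250,90) if n=="scene" else (310,105))
    cv2.imwrite(f"pics/{n}1.png",cv2.resize(p[y0:y0+100,x0:x0+130,::-1],None,fx=6,fy=6,interpolation=cv2.INTER_CUBIC))
E
```

```text
2.1 [ 516.7 -197.4   43.4] yaw 0.0777 z [-0.009  0.005 -1.   ] F [-0.1 -0.1  0.5] op -0.2 to520,-200 [ 3.3 -2.6]
```

View pics/side1.png

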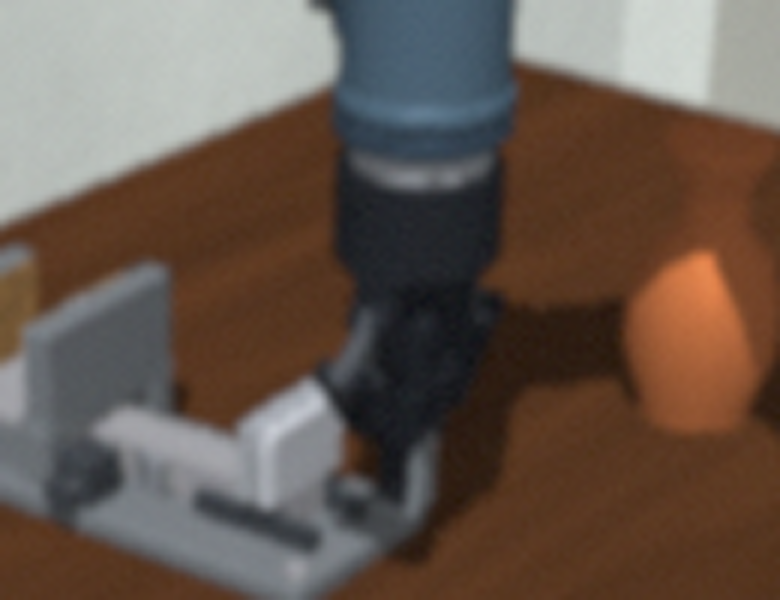

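View pics/scene1.png

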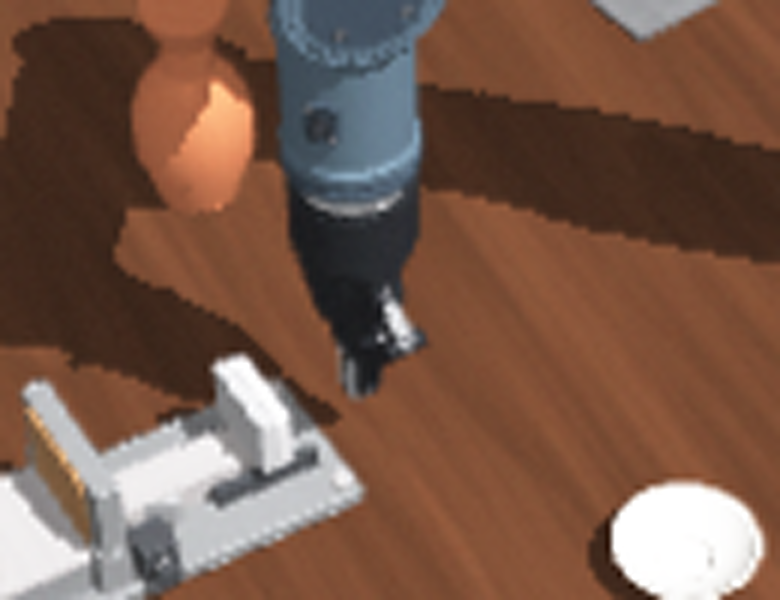

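The fingertips sit about 50 mm in front of the plate and centred on it (side (395,490), plate (300,450)). Next I'll approach it.

>>> arm_command --plan '[0.007,0,0.002,0,0,0,0,0.014,0.0,0.003,0,0,0,0,0.021,0.0005,0.003,0,0,0,0,0.028,0.001,0.003,0,0,0,0,0.034,0.0015,0.003,0,0,0,0,0.038,0.002,0.003,0,0,0,0,0.042,0.002,0.003,0,0,0,0,0.045,0.002,0.003,0,0,0,0]'

```text
clock: 2.87
tcp_pos: [565.2, -196.3, 50.6]
tool_rot: [0.999, 0.039, -0.002, -0.001]
ft_force: [-1.5, -0.0, 1.2]
opening: -0.1
```

```bash
python3 s.py
```

```text
2.8667 [ 565.2 -196.3   50.6] yaw 0.0777 z [-0.003  0.003 -1.   ] F [-1.5 -0.   1.2] op -0.1 to520,-200 [-45.2  -3.7]
```

>>> arm_command --plan '[0.003,0,-0.002,0,0,0,0,0.006,0.0005,-0.003,0,0,0,0,0.009,0.0005,-0.003,0,0,0,0,0.012,0.001,-0.003,0,0,0,0,0.015,0.001,-0.003,0,0,0,0,0.015,0.001,-0.003,0,0,0,0]'

```text
clock: 3.37
tcp_pos: [577.0, -195.6, 46.7]
tool_rot: [0.999, 0.038, -0.005, -0.002]
ft_force: [-7.4, -0.7, 4.4]
opening: 0.5
```

```bash
python3 s.py
```

```text
3.3667 [ 577.  -195.6   46.7] yaw 0.0768 z [-0.01   0.003 -1.   ] F [-7.4 -0.7  4.4] op 0.5 to520,-200 [-57.   -4.4]
```

Contact at about 7 N. I'll push on in modest steps, watching the force.

>>> arm_command --plan '[0.004,0,0,0,0,0,0,0.008,0.0005,0,0,0,0,0,0.012,0.001,0,0,0,0,0,0.016,0.001,0,0,0,0,0,0.02,0.0015,0,0,0,0,0,0.024,0.002,0,0,0,0,0,0.028,0.002,0,0,0,0,0,0.03,0.002,0,0,0,0,0]'

```text
clock: 4.03
tcp_pos: [602.3, -194.1, 45.1]
tool_rot: [0.999, 0.038, -0.01, -0.002]
ft_force: [-10.7, 0.5, 5.3]
opening: 0.0
```

```bash
python3 s.py; python3 - <<'E'
from workcell import robot
import cv2,numpy as np
for n in("scene","side"):
    p,d=robot.grab_frame(n); m=robot.camera_model(n); np.savez(f"{n}2.npz",p=p,d=d,**m)
from h import *
# travel from moving-jaw top & plate top
y=.077
for n in("scene","side"):
  for k in(0,2):
    f=np.load(f"{n}{k}.npz");P=cloud(f['d'],f)
    hsv=cv2.cvtColor(f['p'],cv2.COLOR_RGB2HSV)
    s=((P[...,0]-576)*np.cos(y)+(P[...,1]+195.5)*np.sin(y)); t=(-(P[...,0]-576)*np.sin(y)+(P[...,1]+195.5)*np.cos(y))
    b=(f['d']>0)&(abs(t)<45)&(P[...,2]>84)&(P[...,2]<110)&(s>160)&(s<290)
    q=s[b]; print(n,k,b.sum(),np.percentile(q,[5,50,95]).round(1))
f=np.load("side2.npz");cv2.imwrite("pics/side2.png",cv2.resize(f['p'][105:205,265:395,::-1],None,fx=6,fy=6,interpolation=cv2.INTER_CUBIC))
E
```

```text
4.0333 [ 602.3 -194.1   45.1] yaw 0.0759 z [-0.02   0.004 -1.   ] F [-10.7   0.5   5.3] op 0.0 to520,-200 [-82.3  -5.9]
scene 0 95 [198.6 208.2 215.4]
scene 2 96 [235.1 243.8 252. ]
side 0 107 [192.4 198.  208.7]
side 2 102 [228.7 235.  245.3]
```

View pics/side2.png

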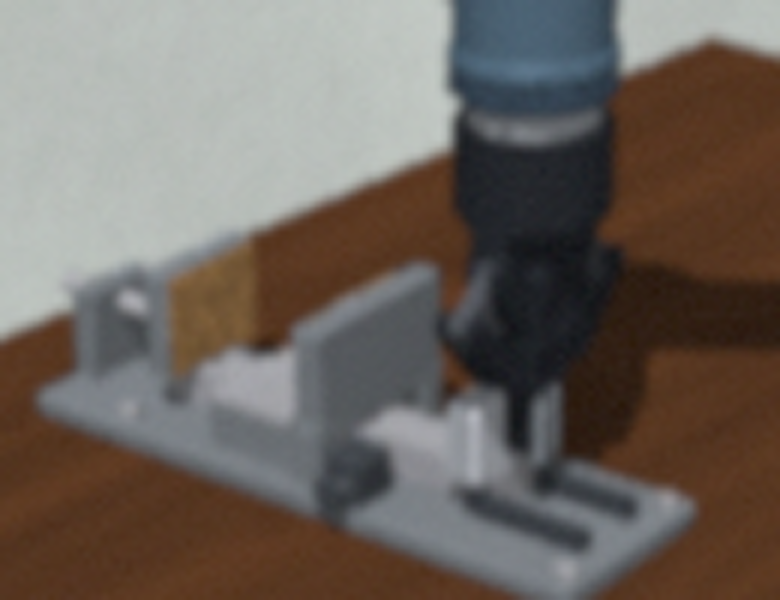

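Both views give a travel of about 36.5 mm at TCP x 602. Only about 20 mm more is needed, with the end stop near x≈625.

>>> arm_command --plan '[0.003,0,0.001,0,0,0,0,0.006,0.0005,0.001,0,0,0,0,0.009,0.0005,0.001,0,0,0,0,0.012,0.001,0.001,0,0,0,0,0.014,0.001,0.001,0,0,0,0,0.016,0.001,0.001,0,0,0,0,0.018,0.001,0.001,0,0,0,0,0.018,0.001,0.001,0,0,0,0]'

```text
clock: 4.8
tcp_pos: [615.8, -193.1, 44.9]
tool_rot: [0.999, 0.038, -0.015, -0.003]
ft_force: [-11.5, 1.6, 7.5]
opening: -0.0
```

```bash
python3 s.py; cat > tr.py <<'E'
from workcell import robot
from h import *
import sys
k=int(sys.argv[1]);y=.077
for n,z0 in(("scene",208.2),("side",198)):
    p,d=robot.grab_frame(n); m=robot.camera_model(n); np.savez(f"{n}{k}.npz",p=p,d=d,**m)
    P=cloud(d,m)
    s=((P[...,0]-576)*np.cos(y)+(P[...,1]+195.5)*np.sin(y)); t=(-(P[...,0]-576)*np.sin(y)+(P[...,1]+195.5)*np.cos(y))
    b=(d>0)&(abs(t)<45)&(P[...,2]>84)&(P[...,2]<110)&(s>165)&(s<300)
    print(n,b.sum(),(np.median(s[b])-z0).round(1))
E
python3 tr.py 3
```

```text
4.8 [ 615.8 -193.1   44.9] yaw 0.0753 z [-0.03   0.004 -1.   ] F [-11.5   1.6   7.5] op -0.0 to520,-200 [-95.8  -6.9]
scene 98 49.7
side 99 49.6
```

>>> arm_command --plan '[0.003,0,0.001,0,0,0,0,0.006,0.0005,0.001,0,0,0,0,0.009,0.0005,0.001,0,0,0,0,0.011,0.0005,0.001,0,0,0,0,0.011,0.0005,0.001,0,0,0,0,0.011,0.0005,0.001,0,0,0,0]'

```text
clock: 5.4
tcp_pos: [621.7, -192.6, 44.8]
tool_rot: [0.999, 0.037, -0.02, -0.003]
ft_force: [-12.2, 1.9, 9.8]
opening: -0.2
```

```bash
python3 s.py; python3 tr.py 4
```

```text
5.4 [ 621.7 -192.6   44.8] yaw 0.0745 z [-0.04   0.005 -0.999] F [-12.2   1.9   9.8] op -0.2 to520,-200 [-101.7   -7.4]
scene 97 55.6
side 101 55.7
```

Travel is 55.6 mm with no force rise from the stop. One more small gentle step should bring it close to the stop.

>>> arm_command --plan '[0.002,0,0,0,1,0,0,0.004,0.0,0,0,1,0,0,0.006,0.0005,0,0,1,0,0,0.006,0.0005,0,0,1,0,0]'

```text
clock: 5.83
tcp_pos: [622.9, -192.8, 44.0]
tool_rot: [0.999, 0.037, -0.034, -0.004]
ft_force: [-12.9, -0.2, 8.2]
opening: -0.2
```

```bash
python3 s.py; python3 tr.py 5
```

```text
5.8333 [ 622.9 -192.8   44. ] yaw 0.0737 z [-0.068  0.006 -0.998] F [-12.9  -0.2   8.2] op -0.2 to520,-200 [-102.9   -7.2]
scene 100 57.8
side 99 57.6
```

57.7 mm with force only 13 N, so it's effectively fully back without being forced. Now I'll withdraw slowly so the slide follows until the pin catches it.

>>> arm_command --plan '[-0.003,0,0,0,0,0,0,-0.006,-0.0005,0,0,-1,0,0,-0.009,-0.0005,0,0,-1,0,0,-0.012,-0.001,0,0,-2,0,0,-0.015,-0.001,0,0,-2,0,0,-0.018,-0.0015,0,0,-3,0,0,-0.021,-0.0015,0,0,-3,0,0,-0.024,-0.002,0,0,-3,0,0]'

```text
clock: 6.6
tcp_pos: [598.4, -194.8, 43.7]
tool_rot: [0.999, 0.037, -0.008, -0.003]
ft_force: [-0.3, -0.4, 0.7]
opening: -0.1
```

```bash
python3 s.py; python3 tr.py 6
```

```text
6.6 [ 598.4 -194.8   43.7] yaw 0.0732 z [-0.016  0.006 -1.   ] F [-0.3 -0.4  0.7] op -0.1 to520,-200 [-78.4  -5.2]
scene 98 34.3
side 99 34.2
```

The force has dropped to 0 and the slide is held at about 34.3 mm, so the pin has caught it. I'll back clear and raise the arm.

>>> arm_command --plan '[-0.008,-0.0005,0,0,0,0,0,-0.02,-0.0015,0,0,0,0,0,-0.035,-0.003,0,0,0,0,0,-0.05,-0.004,0,0,0,0,0,-0.065,-0.005,0.005,0,0,0,0,-0.075,-0.006,0.03,0,0,0,0,-0.075,-0.006,0.06,0,0,0,0,-0.075,-0.006,0.09,0,0,0,0]'

```text
clock: 7.37
tcp_pos: [522.4, -200.9, 134.6]
tool_rot: [0.999, 0.036, -0.009, -0.003]
ft_force: [0.4, -1.2, 0.3]
opening: 0.0
```

>>> arm_command --plan '[0,0,0.02,0,0,0,0,0,0,0.04,0,0,0,0,0,0,0.06,0,0,0,0,0,0,0.08,0,0,0,0,0,0,0.08,0,0,0,0,0,0,0.08,0,0,0,0]'

```text
clock: 7.87
tcp_pos: [523.2, -201.0, 215.6]
tool_rot: [0.999, 0.036, -0.007, -0.003]
ft_force: [-0.4, -0.6, 0.8]
opening: -0.0
```

```bash
python3 s.py; python3 tr.py 7; python3 -c "
from h import *
f=np.load('scene7.npz');cv2.imwrite('pics/scene7.png',f['p'][:,:,::-1])"
```

```text
7.8667 [ 523.2 -201.   215.6] yaw 0.073 z [-0.015  0.005 -1.   ] F [-0.4 -0.6  0.8] op -0.0 to520,-200 [-3.2  1. ]
scene 98 33.9
side 98 34.0
```

View pics/scene7.png

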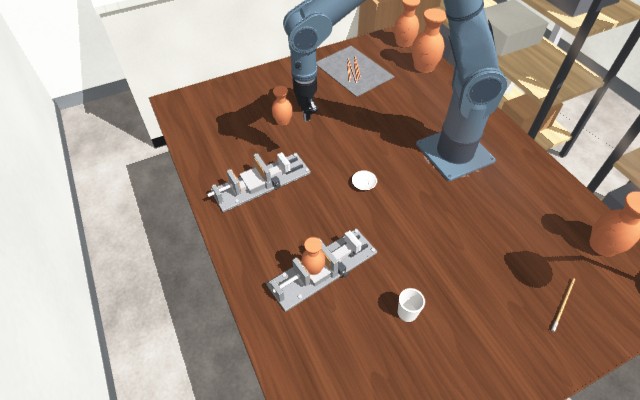

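The slide is holding at about 34 mm with the arm clear. The full clamp, loose vase (283,107), dish (364,181) and cup (410,305) are where they were at the start.

```bash
python3 -c "
from workcell import robot
print(robot.job_done())"
```

```text
the job is handed in; nothing more can be done
None
```

The empty clamp's slide is now resting at mid travel, at about 34 mm, with the arm clear of it, and I have handed the job in.

- **Push:** with shut fingertips I pushed the plate to about 57.7 mm of its 60 mm travel. Force along the push was about 13 N at most, so it was not driven into the end stop.
- **Return:** I withdrew slowly and the slide followed until the contact force fell to about 0.
- **Last checks:** both cameras put the slide at 33.9–34.0 mm with the arm backed off and raised. That is inside the 31–39 mm window. In the scene view, the other clamp with its vase and the loose vase, cup and dish look unmoved; I checked these by eye only.
- **Not checked directly:** I did not measure the stop pin itself. That it is sprung in follows only from the slide holding at mid travel. The run took about 8 s of the 40 s allowed.
- **Mishap:** one tilt correction went the wrong way, leaving the tool about 4° off vertical at full push. I corrected it during the withdrawal, and the force and slide readings showed no effect.

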